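# Swap the jar in the glaze shaker and set its speed

### The job

Change the sample in the glaze shaker: lift the short jar out of the shaker's V cradle and lay it in the empty middle place of the wooden rack, then lay the long jar in the cradle and push it, base first, fully home against the back stop so that it rests on both flanks. With the jar home, turn the shaker's selector clockwise, click by click, to the fourth speed (four clicks on from off, the longest mark; it may already stand one or two clicks on), without running past it. Set the jars down gently and leave everything else where it is.

Things in the scene. Friction and masses are not known exactly. Their poses are not given: they have to be found in the camera images.
- shaker: Grey bench shaker, fixed, a box 200 (x) x 280 (y) x 70 mm high. Origin: centre of its underside on the table; its x points to its back (away from the robot at yaw 0), y to its left, z up. On its 70 mm high deck: the V cradle, lined with white plastic, along x on the left half (centre line y = +75 mm), the selector on the right half (axis at x = -20, y = -75 mm).
- flank_left: Left flank of the V cradle, a slick white plastic slab at 45 degrees, 120 mm long (shaker x = -55 to +65 mm). Origin: the bottom line (apex) of the V at mid length, 82 mm above the table. The V is 90 degrees, its flanks reach 20.5 mm up from the apex and 26 mm out to each side at their outer edges.
- flank_right: Right flank of the V cradle, the mirror image; same origin. Sliding the long jar along the V takes only a few N; a jar pressed down or held off-centre in the V slides harder.
- stop: Steel back stop, a plate 10 (x) x 56 x 58 mm high across the far (+x) end of the V. Origin: centre of the lower edge of its front face, on the deck.
- cradle_home (a point): Point on the front face of the back stop where the centre of the jar's base touches when the jar lies home in the V: 117 mm above the table, 35 mm above the V's apex. Axes as the shaker's; a jar in the V has its axis along this x.
- selector (a joint): Selector angle in rad, growing clockwise seen from above. Sprung detents every 30 degrees (0.524): 0 = off (counter-clockwise end stop; nose points to the shaker's left, +y), then speeds 1 to 6 (3 = nose points to shaker +x, 6 = to -y and end stop). Fourth speed = 2.094. Let go, it snaps to the nearest detent. Turning takes up to about 0.17 N m.
- selector_grip (a point): On the selector's vertical axis at grip height, 110 mm above the table. The selector is a black bar 58 long x 18 wide mm, from 87 to 123 mm above the table, on a disc of 62 mm diameter, with a nose and a white line at its pointing end. Site x = direction of the nose, y across the bar (grip the 18 mm). Tick marks on an aluminium ring around it; off is the longest.
- selector_nose (a point): Tip of the selector's nose, 36 mm from its axis, at the same height.
- rack: Fixed dark wooden rack 130 (x) x 285 (y) x 15 mm board with three 90 degree V places, 90 mm long, side by side along y at y = -95, 0, +95 mm, all along x; the flanks reach to 43 mm above the table. The middle place is empty, the outer two hold the long jar and the roller, either way round. Origin: centre of the underside, axes like the shaker's.
- rack_middle (a point): Centre of the axis of a jar lying in the rack's middle place, 58 mm above the table (35 mm above the V's apex). Axes as the rack's.
- short_jar: White plastic jar with grey lid, lying, 100 mm long, 50 mm diameter, about 0.25 kg, in the shaker's cradle at the start. Origin: on its axis at mid length; its x runs along the axis from lid (-x, last 22 mm, 42 mm diameter) to flat base (+x).
- long_jar: The same kind of jar, 150 mm long, 50 mm diameter, about 0.36 kg, lid towards -x (22 mm, 42 mm diameter); lies in one outer place of the rack. Origin: on its axis at mid length, x from lid to base. 
- long_jar_base (a point): Centre of the long jar's flat base, 75 mm from its origin.
- roller: Plain clay-coloured roller without a lid, 120 mm long, 50 mm diameter, lying in the other outer place of the rack; leave it. Origin: centre.
- bottle_a: Standing plastic bottle, 68 mm diameter, 200 mm high, origin at its underside; bystander.
- bottle_b: Another such bottle; bystander.
- beaker: Pale green plastic mug, 68 mm diameter, 85 mm high, handle to its +y, origin at its underside; bystander.
- tape_roll: Roll of tape lying flat, 96 mm diameter, 45 mm high; bystander.
- tile_stack: Stack of white tiles, about 108 x 108 x 40 mm high; bystander.
- brush: Brush lying on the table, 180 mm; bystander.
- scraper: Flat scraper lying on the table, 200 mm; bystander.
Not all that is in view belongs to the job. What is shaped like the short_jar but turquoise or yellow is not meant.

How it is judged (in metres and radians):
On the way, in this order (a step that is already met when the one before it is completed fails the run):
1. the short jar lies released in the middle place of the rack (x of short_jar in the frame of rack_middle between -0.03 and 0.03 m and y of short_jar in the frame of rack_middle between -0.006 and 0.006 m and z of short_jar in the frame of rack_middle between -0.006 and 0.006 m and angle between the x axis of short_jar and the x axis of rack, either way round below 0.1 rad and contact force between the fingers and short_jar below 0.1 N), for 0.2 s.
2. the long jar lies in the cradle on both flanks, its base against the back stop (x of long_jar_base in the frame of cradle_home between -0.0025 and 0.0025 m and y of long_jar_base in the frame of cradle_home between -0.004 and 0.004 m and z of long_jar_base in the frame of cradle_home between -0.004 and 0.004 m and angle between the x axis of long_jar and the x axis of shaker, either way round below 0.05 rad and contact force between long_jar and flank_left above 0.2 N and contact force between long_jar and flank_right above 0.2 N), for 0.2 s.
3. the selector stands at the fourth speed with the long jar still home (all of step 2 and value of joint selector between 1.9644 and 2.2244 rad), for 0.2 s.
At the end, for the whole second after the job is handed in: Short jar in the rack's middle place (30 mm lengthwise, 6 mm sideways and in height, 0.1 rad); long jar on both flanks of the cradle, base within 2.5 mm of the stop, 4 mm sideways and in height, 0.05 rad; both released, at rest; selector within 0.13 rad of the fourth speed (all of step 1 and all of step 3 and contact force between the fingers and long_jar below 0.1 N and linear speed of each of long_jar, short_jar below 0.02 m/s); the robot touches nothing.
It fails at once if the selector is turned to the third speed or beyond while the long jar is not home in the cradle (value of joint selector above 1.36136 rad and distance between long_jar_base and cradle_home above 0.02 m).
It fails at once if the selector runs past the fourth speed (more than half a click beyond it) (value of joint selector above 2.40856 rad).
It fails at once if a jar is dropped (falls faster than 0.5 m/s, out of the fingers) ((linear speed of long_jar above 0.5 m/s and contact force between the fingers and long_jar below 0.1 N) or (linear speed of short_jar above 0.5 m/s and contact force between the fingers and short_jar below 0.1 N)).
It fails at once if a jar is rammed into the rack or the shaker (more than 150 N) (contact force between any of long_jar, short_jar and shaker above 150 N or contact force between any of long_jar, short_jar and rack above 150 N).
It fails at once if a bystander is moved by more than 30 mm (the roller by more than 20 mm) (distance of roller from where it was at the start of the episode above 0.02 m or distance of any of bottle_a, bottle_b, beaker, tape_roll, tile_stack, brush, scraper from where it was at the start of the episode above 0.03 m).
It also fails if it takes over 72 s, if anything falls off the work surface, if the arm or the gripper's body presses on something with over 40 N, if the wrist force passes 120 N, or if a joint passes its speed limit or range.

### The arm

A 7-joint arm with a two-finger parallel gripper is mounted at the origin on the work surface. World frame = base frame: x ahead of the robot, y to its left, z up, the work surface at z = 0. Lengths are in mm, angles in rad, forces in N, time in s.
With the tool pointing down it reaches from about 400 to 900 mm from the base axis. Payload 5.5 kg.
Tool frame: the origin (TCP) lies midway between the tips of the shut fingers; the grasp point (between the pads) lies 19 mm behind it (arm.grip_point_offset is the distance from the TCP to the grasp point, in mm); z points along the fingers, y is the line along which they close (so a half turn about z gives the same grasp; the last joint's range is limited). The gripper opens to 92 mm and grips with 3 to 60 N. Pads are 19 mm wide; open, the fingers measure 130 mm over their backs; the gripper's body (75 mm by 190 mm) begins 47 mm behind the grasp point.
Start: joints at [-0.848, 0.501, -0.427, 1.55, 0.221, 1.138, -0.21], TCP at [288.414, 582.509, 226.729] pointing down, gripper open.
Joint ranges: [-2.88, 2.88], [-0.31, 2.03], [-1.54, 1.56], [0.2, 2.42], [-1.41, 4.55], [0.19, 2.02], [-2.57, 2.57]. Speed limits (rad/s): [2.57, 2.57, 3.14, 3.14, 3.14, 3.14, 3.14].

### API

Orientations are given as a unit quaternion [w, x, y, z].
In Python, from station import arm gives the robot as it stands. Calls block until the motion is done:
- arm.move_ptp(position, orientation): joint-space move of the TCP to a pose.
- arm.line_to(position, orientation=None, vel=150, contact_N=None): straight line of the TCP; orientation=None keeps the orientation; vel is the mean speed in mm/s. With contact_N (N) it stops when the force on the tool has changed by that much, and returns True; else False.
- arm.set_joints(angles): joint-space move.
- arm.open() and arm.close_gripper(f_grip=None): open the fingers fully, or close them until they stop; f_grip is the grip in N (None keeps the last).
- arm.hold(seconds).
- arm.ik(position, orientation): joint angles nearest the present ones, or None.
- arm.read_state(): the state.
- arm.read_camera(name): name is "scene" or "side" or "wrist"; returns the picture (400x640x3 uint8, blue, green, red); there is no depth.
- arm.camera_model(name): a dict with "fx", "fy", "cx", "cy" (pixels), "R" (3x3) and "t" (3): a world point X has camera coordinates R X + t; the wrist camera has in their place "T_tool_cam" (4x4, takes a point from camera to tool coordinates, whose origin is the TCP and whose axes are the flange's). Camera axes: x right, y down, z forward; pixel columns grow to the right and rows downward; lengths in mm; the calibration is good to about 2 mm. A picture is of the moment at which its call begins: read the wrist's pose just before it. camera_model takes no time and is no camera call.
A pose or a line that the arm cannot do raises arm.IKError and nothing moves.
- arm.finish_job(): hands the job in; it is judged then, once.
The state is a dict: "time_s": time; "joint_positions": joint angles; "joint_velocities": joint speeds; "joint_torque": joint torques, N m; "eef_pos": TCP position; "tool_rot": TCP orientation; "ft_force": force on the tool from outside, world axes, zero at the start; "ft_torque": the same for the moment, N m; "gripper_width": opening from 0.0 (shut) to 1.0 (fully open); "gripper_force": force on a finger pad.
Only numpy, scipy, OpenCV 4.12 (cv2) and the standard library are available. Lean on these libraries where they do the work, as an engineer would, in place of code of your own. Each camera call takes 0.05 s, during which the arm holds its last target. There are 200 camera calls.

## Working session

There is one attempt and no reset: what is moved stays moved. The work goes in short steps, each a Python script; the robot and the scene stay as the last script left them, time stands still between calls to the robot, and variables do not carry over. Pictures are saved under pics/ and viewed, at most 10 in all, crops included, and the job is handed in when it is done.

```bash
mkdir -p pics; ls
python3 - <<'E'
from station import arm
import cv2,numpy as np
np.set_printoptions(precision=4,suppress=True)
for n in("scene","side","wrist"):
    cv2.imwrite(f"pics/{n}0.png",arm.read_camera(n)); print(n,arm.camera_model(n))
s=arm.read_state();print(s)
E
```

```text
pics
scene {'fx': 491.4951011158703, 'fy': 491.4951011158703, 'cx': 319.4281398098394, 'cy': 207.26437243155652, 'R': array([[ 0.7583,  0.6518, -0.013 ],
       [ 0.5614, -0.663 , -0.4952],
       [-0.3314,  0.3682, -0.8687]]), 't': array([-391.2836, -261.6572, 1680.908 ])}
side {'fx': 370.27303706847067, 'fy': 370.27303706847067, 'cx': 310.4199028949419, 'cy': 200.78084319846755, 'R': array([[ 0.9395, -0.3421,  0.0187],
       [-0.242 , -0.7013, -0.6705],
       [ 0.2425,  0.6254, -0.7417]]), 't': array([-487.9404,  201.7048, 1172.6462])}
wrist {'fx': 336.1905321083576, 'fy': 336.1905321083576, 'cx': 317.53233377324875, 'cy': 201.28236000988215, 'T_tool_cam': array([[   0.0005,   -0.9699,   -0.2433,   66.1865],
       [   1.    ,    0.0006,    0.    ,   -0.0856],
       [   0.0001,   -0.2433,    0.9699, -158.5517],
       [   0.    ,    0.    ,    0.    ,    1.    ]])}
{'time_s': 0.15, 'joint_positions': array([-0.8478,  0.5017, -0.4269,  1.5512,  0.2208,  1.1383, -0.2103]), 'joint_velocities': array([ 0.0012, -0.0019, -0.0005, -0.0034, -0.0012,  0.0007, -0.0022]), 'joint_torque': array([ -0.0062, -56.7101,  -5.8249, -27.9448,  -0.0686,   0.0267,
         0.0001]), 'eef_pos': array([288.203 , 582.0406, 225.9182]), 'tool_rot': array([-0.0002,  0.2278,  0.9737, -0.0007]), 'ft_force': array([-1.2689, -0.0207,  0.2051]), 'ft_torque': array([ 0.0001, -0.    ,  0.0054]), 'gripper_force': 0.0, 'gripper_width': 1.0032126699149864}
```

View pics/scene0.png

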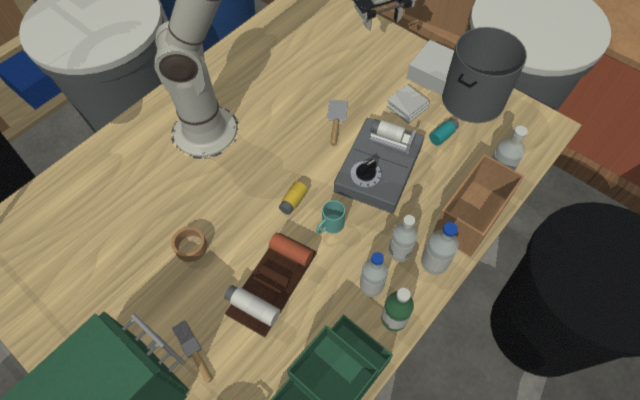

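View pics/side0.png

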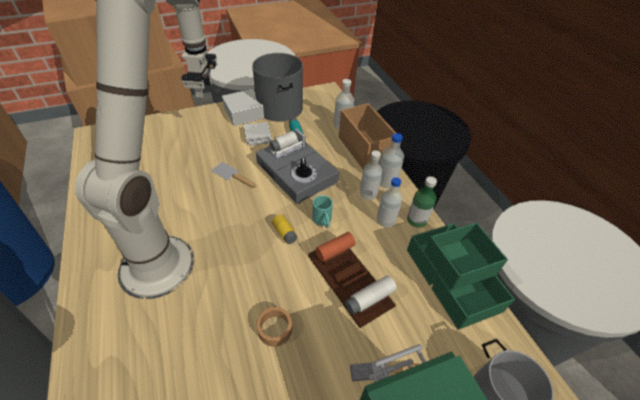

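The scene shows the shaker at about (380,163). Lying-jar candidates:
- The white jar in the cradle at (391,133) is the short jar.
- The white jar in the rack at (252,305) is the long jar.
- The clay piece at (290,248) is the roller.
- The yellow jar at (293,197) and the turquoise jar at (444,131) are decoys.

Next I'll check these in enlarged crops.

```bash
cat > crop.py <<'E'
import cv2,numpy as np
def crop(img,x0,y0,w,h,s,step=10):
    c=cv2.resize(img[y0:y0+h,x0:x0+w],None,fx=s,fy=s,interpolation=cv2.INTER_CUBIC)
    for x in range(x0-x0%step+step,x0+w,step):
        cv2.line(c,(int((x-x0+.5)*s),0),(int((x-x0+.5)*s),5),(0,0,255),1)
        if x%(2*step)==0: cv2.putText(c,str(x),(int((x-x0+.5)*s)-10,16),0,.35,(0,0,255),1)
    for y in range(y0-y0%step+step,y0+h,step):
        cv2.line(c,(0,int((y-y0+.5)*s)),(5,int((y-y0+.5)*s)),(0,0,255),1)
        if y%(2*step)==0: cv2.putText(c,str(y),(7,int((y-y0+.5)*s)+4),0,.35,(0,0,255),1)
    return c
E
python3 - <<'E'
import cv2,numpy as np
from crop import crop
a=cv2.imread("pics/scene0.png")
l=crop(a,330,108,100,108,4); r=crop(a,220,230,100,108,4)
b=cv2.imread("pics/side0.png")
out=np.hstack([l,r]); cv2.imwrite("pics/c1.png",out)
E
```

```text
(no output)
```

View pics/c1.png

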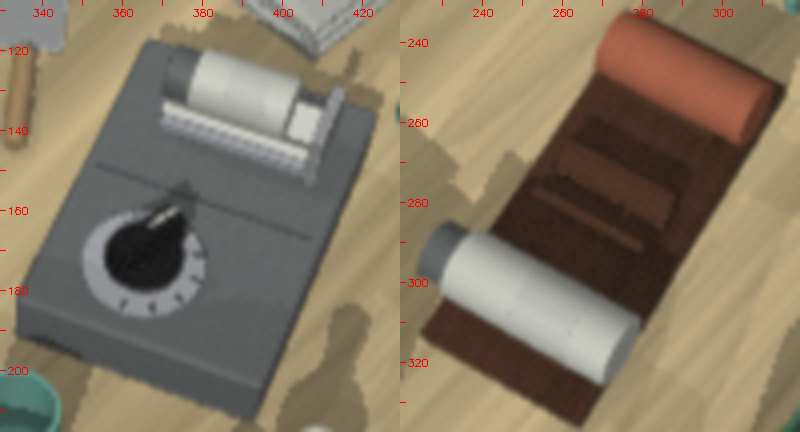

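The left crop confirms the short jar in the cradle: white, with its grey lid towards the robot. The right crop shows the long white jar at the rack's -y end, the roller at its +y end, and the middle place empty. I'll fit coarse poses from the corners, then look with the wrist camera.

```bash
cat > geo.py <<'E'
import numpy as np
from scipy.optimize import least_squares
from scipy.spatial.transform import Rotation as Ro
np.set_printoptions(precision=3,suppress=True)
def quat_down(a):
    """tool z down, tool y (closing line) at world angle a"""
    y=np.array([np.cos(a),np.sin(a),0]); z=np.array([0,0,-1.]); x=np.cross(y,z)
    q=Ro.from_matrix(np.c_[x,y,z]).as_quat(); return np.r_[q[3],q[:3]]
def proj(cam,P):
    c=P@cam["R"].T+cam["t"]; return np.c_[cam["fx"]*c[:,0]/c[:,2]+cam["cx"],cam["fy"]*c[:,1]/c[:,2]+cam["cy"]]
def wristcam(m,s):
    q=np.asarray(s["tool_rot"]); Rt=Ro.from_quat(np.r_[q[1:],q[0]]).as_matrix(); T=m["T_tool_cam"]
    R=Rt@T[:3,:3]; t=Rt@T[:3,3]+s["eef_pos"]
    return dict(m,R=R.T,t=-R.T@t)
def place(p,L):
    L=np.asarray(L,float); c,s=np.cos(p[2]),np.sin(p[2])
    return np.c_[p[0]+c*L[:,0]-s*L[:,1],p[1]+s*L[:,0]+c*L[:,1],L[:,2]]
def fit(obs,p0):
    """obs: list of (cam, local pts, pixels)"""
    f=lambda p:np.concatenate([(proj(c,place(p,L))-np.asarray(x)).ravel() for c,L,x in obs])
    r=least_squares(f,p0,x_scale=[100,100,1]); return r.x,r.fun.reshape(-1,2)
E
python3 - <<'E'
from station import arm
from geo import *
import cv2
c=arm.camera_model("scene")
S,e=fit([(c,[[-100,140,70],[100,140,70],[-100,-140,70],[100,-140,70]],[[367,117.5],[423.5,135.5],[334,183.8],[394,204.5]])],[600,400,0]);print(S,e)
K,e=fit([(c,[[-65,-142.5,15],[65,-142.5,15],[65,142.5,15]],[[225,312.8],[264.5,336.3],[315.5,252]])],[600,-100,0]);print(K,e)
# wrist views: camera above object, choose tool yaw with closing line along object's y
for n,P,h in(("shaker",S,400),("rack",K,330)):
  for a in (P[2]+np.pi/2,P[2]-np.pi/2):
    q=quat_down(a); x=Ro.from_quat(np.r_[q[1:],q[0]]).as_matrix()[:,0]
    pos=np.r_[P[:2],h]-x*20
    j=arm.ik(pos,q); print(n,a,pos,x,j)
E
```

```text
[551.726 248.07    0.297] [[-1.097 -0.79 ]
 [ 0.961  0.255]
 [-1.318 -0.852]
 [ 1.374  1.068]]
[ 555.067 -251.769    0.201] [[-0.772  0.637]
 [-0.171  0.072]
 [ 1.006 -0.906]]
shaker 1.8678159457723573 [570.85  253.924 400.   ] [-0.956 -0.293 -0.   ] [-0.132  0.349 -0.453  1.375  0.151  1.451  1.288]
shaker -1.2737767078174358 [532.601 242.217 400.   ] [0.956 0.293 0.   ] [-0.544  0.238  0.088  1.493 -0.021  1.412 -1.728]
rack 1.772210572215791 [ 574.662 -247.768  330.   ] [-0.98 -0.2  -0.  ] [ 0.213  0.35   0.202  1.505 -0.072  1.294  2.195]
rack -1.369382081374002 [ 535.471 -255.77   330.   ] [0.98 0.2  0.  ] [ 0.103  0.297  0.377  1.593 -0.113  1.274 -0.871]
```

Run:
```python
from station import arm
from geo import *
import cv2,pickle
D={}
for n,P,h in(("shaker",(551.7,248,.297),300),("rack",(555,-251.8,.201),300)):
    a=P[2]-np.pi/2; x=np.array([np.cos(P[2]),np.sin(P[2]),0])
    arm.move_ptp((np.r_[P[:2],h]-x*20).tolist(),quat_down(a).tolist()); arm.hold(.4)
    s=arm.read_state(); im=arm.read_camera("wrist"); cv2.imwrite(f"pics/w_{n}.png",im)
    D[n]=wristcam(arm.camera_model("wrist"),s); print(s["time_s"],s["eef_pos"])
pickle.dump(D,open("wc.pkl","wb"))
from crop import crop
ims=[]
for n in D:
    im=cv2.imread(f"pics/w_{n}.png"); c=cv2.resize(im,(800,500),interpolation=cv2.INTER_CUBIC); cv2.imwrite(f"pics/w_{n}_b.png",c)
```

```text
2.1167 [532.439 242.456 299.884]
4.375 [ 535.536 -255.498  300.011]
```

View pics/w_shaker_b.png

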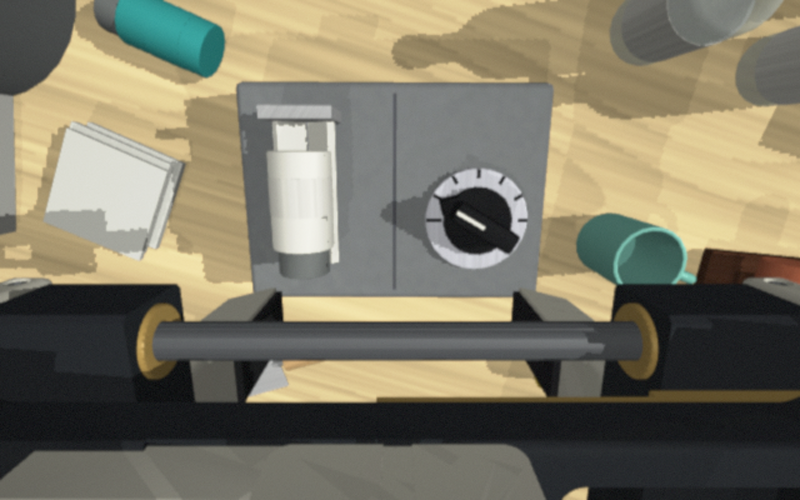

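View pics/w_rack_b.png

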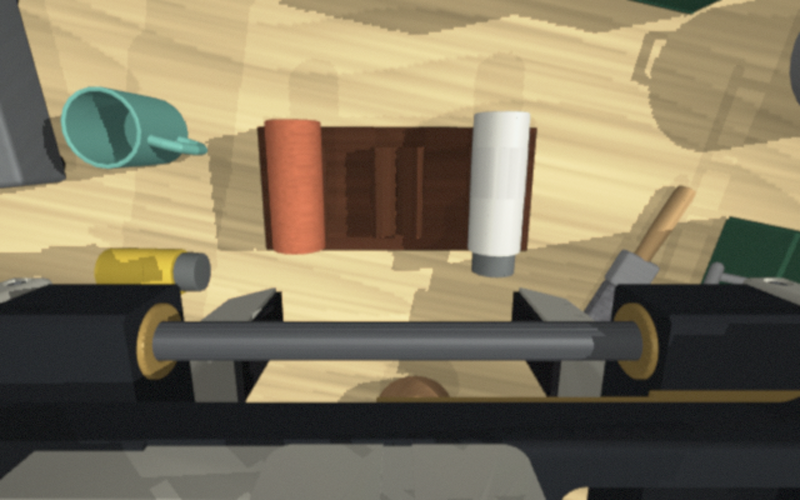

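The wrist views, in 800x500 pixels:
- **Shaker:** deck corners are at about (238,84), (551,84), (537,296) and (252,296). The selector's white line and nose point up-left, with the bar running from (438,197) to (518,243). That makes it one click on.
- **Rack:** board corners are at about (259,127), (536,127) and (264,250). The long jar spans y 112–275 with its base up (+x).

Next I'll refine the poses.

Run:
```python
from station import arm
from geo import *
import pickle
D=pickle.load(open("wc.pkl","rb")); c=arm.camera_model("scene")
v=lambda L:(np.array(L)+.5)/1.25-.5
def ray(cam,px,z):
    d=cam["R"].T@np.r_[(px[0]-cam["cx"])/cam["fx"],(px[1]-cam["cy"])/cam["fy"],1]; o=-cam["R"].T@cam["t"]
    return o+d*(z-o[2])/d[2]
w=D["shaker"]
S,e=fit([(w,[[-100,140,70],[100,140,70],[-100,-140,70],[100,-140,70]],v([[252,296],[238,84],[537,296],[551,84]]))],[551,248,.3]);print("S",S,e.ravel())
k=D["rack"]
K,e=fit([(k,[[65,142.5,15],[65,-142.5,15],[-65,142.5,15],[-65,-142.5,15]],v([[259,127],[536,127],[265,250],[528,250]]))],[555,-252,.2]);print("K",K,e.ravel())
loc=lambda P,X:np.r_[np.array([[np.cos(P[2]),np.sin(P[2])],[-np.sin(P[2]),np.cos(P[2])]])@(X[:2]-P[:2]),X[2]]
print("selector ring c (z75)",loc(S,ray(w,v([477,219]),75)), "bar ends z123",loc(S,ray(w,v([438,197]),110)),loc(S,ray(w,v([518,243]),123)))
for z in(117,142):print("short base/lid",z,loc(S,ray(w,v([300,150]),z)),loc(S,ray(w,v([304,277]),z)))
print("sides z117",[loc(S,ray(w,v([x,200]),117))[1] for x in(269,331)])
for z in(58,83):print("long base/lid",z,loc(K,ray(k,v([500,112]),z)),loc(K,ray(k,v([493,275]),z)))
print("sides z58",[loc(K,ray(k,v([x,180]),58))[1] for x in(470,527)],"roller",[loc(K,ray(k,v([x,180]),58))[1] for x in(266,323)])
pickle.dump((S,K),open("pose.pkl","wb"))
```

```text
S [548.682 250.713   0.298] [ 0.01   2.715 -4.379 -1.827  0.176  2.866  4.21  -1.733]
K [ 553.281 -251.121    0.201] [-2.133 -0.668  1.487 -0.362  0.791  0.575 -0.098  0.875]
selector ring c (z75) [-19.162 -76.168  75.   ] bar ends z123 [  5.261 -36.301 110.   ] [ -30.774 -101.468  123.   ]
short base/lid 117 [ 43.108  74.266 117.   ] [-61.967  76.772 117.   ]
short base/lid 142 [ 43.374  68.637 142.   ] [-54.008  70.959 142.   ]
sides z117 [np.float64(101.69419122519948), np.float64(51.2862726336955)]
long base/lid 58 [ 75.799 -93.33   58.   ] [-78.832 -95.851  58.   ]
long base/lid 83 [ 73.961 -87.52   83.   ] [-71.019 -89.884  83.   ]
sides z58 [np.float64(-68.80694931988432), np.float64(-122.51519623687635)] roller [np.float64(123.48296839321023), np.float64(69.74373788493158)]
```

```bash
cat > act.py <<'E'
from station import arm
from geo import *
import pickle
S,K=pickle.load(open("pose.pkl","rb"))
def tgt(P,x,y,z): return place(P,[[x,y,z]])[0].tolist()
def q(P,da=0): return quat_down(P[2]-np.pi/2+da).tolist()
def rep(m=""):
    s=arm.read_state(); print(m,"t%.1f"%s["time_s"],s["eef_pos"],"F",s["ft_force"],"w%.3f g%.1f"%(s["gripper_width"],s["gripper_force"])); return s
E
python3 - <<'E'
from act import *
import cv2
arm.move_ptp(tgt(S,-7,75,260),q(S)); 
arm.line_to(tgt(S,-7,75,140),vel=200); rep("above")
print(arm.line_to(tgt(S,-7,75,106),vel=80,contact_N=12)); rep("down")
arm.close_gripper(30); rep("closed")
arm.line_to(tgt(S,-7,75,130),vel=50); rep("lift")
# ik checks ahead
for da0 in(0,np.pi):
    for k in (1,4):
        print(da0,k,arm.ik(tgt(S,-20,-75,92),quat_down(S[2]+np.pi/2-k*np.pi/6+np.pi/2+da0).tolist()))
E
```

```text
above t7.2 [521.018 320.355 140.983] F [-0.254  0.083  0.316] w1.000 g0.0
False
down t7.8 [519.757 320.149 105.483] F [ 0.244 -0.909  0.002] w1.001 g0.0
closed t8.6 [520.121 319.974 106.103] F [-0.152 -1.203  0.822] w0.537 g30.0
lift t9.2 [519.951 320.436 130.17 ] F [ 0.033 -0.121 -2.997] w0.538 g30.0
0 1 [ 0.514  0.976 -1.306  1.823  1.023  1.213  1.79 ]
0 4 [-0.07   0.533 -0.361  1.841  0.25   0.811  0.787]
3.141592653589793 1 [-0.344  0.506 -0.009  1.851  0.006  0.785 -0.582]
3.141592653589793 4 [-0.614  0.526  0.339  1.861 -0.237  0.794 -1.947]
```

Run:
```python
from act import *
arm.line_to(tgt(S,-7,75,300),vel=250)
arm.move_ptp(tgt(K,0,0,300),q(K)); rep()
arm.line_to(tgt(K,0,0,75),vel=200)
print(arm.line_to(tgt(K,0,0,44),vel=25,contact_N=4)); rep("placed")
```

```text
t12.1 [ 554.134 -249.34   299.742] F [ 1.367  0.37  -4.742] w0.539 g30.0
True
placed t14.4 [ 553.119 -251.294   47.05 ] F [0.458 0.131 5.553] w0.541 g30.0
```

Run:
```python
from act import *
import cv2
from crop import crop
arm.open(); rep("open")
arm.line_to(tgt(K,0,0,130),vel=200)
arm.move_ptp(tgt(K,0,-95,180),q(K)); arm.hold(.2); s=rep()
im=arm.read_camera("wrist"); cv2.imwrite("pics/w2.png",cv2.resize(im,(800,500)))
pickle.dump(wristcam(arm.camera_model("wrist"),s),open("w2.pkl","wb"))
```

```text
open t15.2 [ 551.736 -250.421   45.685] F [ 0.083 -0.074  0.362] w1.002 g0.0
 t16.5 [ 571.991 -341.898  178.19 ] F [ 0.461 -0.342  0.446] w0.998 g0.0
```

View pics/w2.png

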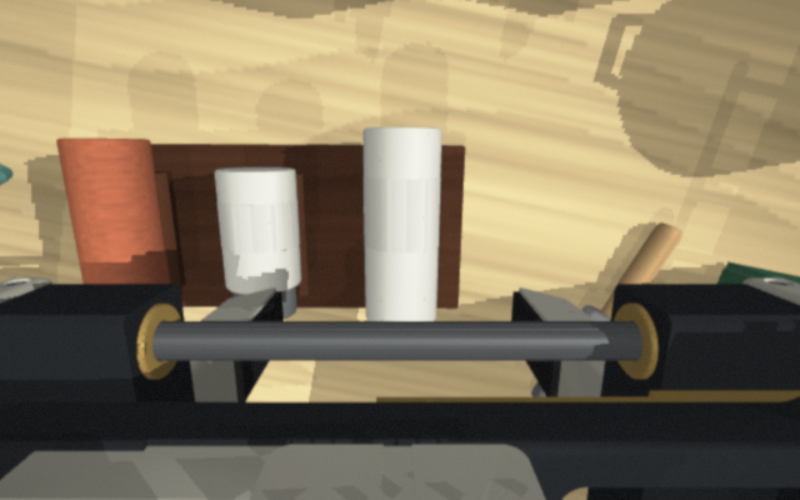

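The short jar lies straight in the middle place, at about (258,230), and the long jar is centred under the gripper at (402,225). Now I'll pick up the long jar.

Run:
```python
from act import *
arm.line_to(tgt(K,0,-96,110),vel=150)
hit=arm.line_to(tgt(K,0,-96,47),vel=80,contact_N=8); print(hit); rep("down")
if not hit:
    arm.close_gripper(30); rep("closed")
    arm.line_to(tgt(K,0,-96,70),vel=50); rep("lift")
    arm.line_to(tgt(K,0,-96,300),vel=250)
    arm.move_ptp(tgt(S,-40,75,300),q(S))
    arm.line_to(tgt(S,-40,75,135),vel=200); arm.hold(.2); rep("above cradle")
```

```text
False
down t18.1 [ 572.717 -345.623   47.396] F [ 0.188 -0.227  0.454] w1.002 g0.0
closed t18.9 [ 572.317 -344.363   47.002] F [-1.172  2.532  2.919] w0.535 g30.0
lift t19.5 [ 572.511 -345.201   70.2  ] F [-0.362  0.193 -3.995] w0.538 g30.0
above cradle t24.1 [489.264 311.27  136.362] F [-0.937 -0.076 -4.436] w0.540 g30.0
```

Run:
```python
from act import *
print(arm.line_to(tgt(S,-40,75,100),vel=25,contact_N=4)); s=rep("laid")
z=s["eef_pos"][2]
if 103<z<110:
    arm.open(); arm.hold(.2); rep("settled")
    arm.close_gripper(12); rep("regrip")
    z=z if z<107 else 106.5
    print(arm.line_to(tgt(S,0,75,z),vel=25,contact_N=9)); s=rep("pushed")
    c,n=np.cos(S[2]),np.sin(S[2]); d=s["eef_pos"][:2]-S[:2]; print("local",c*d[0]+n*d[1],-n*d[0]+c*d[1])
```

```text
True
laid t25.1 [488.418 310.351 105.85 ] F [ 0.478 -0.245  5.16 ] w0.539 g30.0
settled t26.2 [486.823 309.56  104.43 ] F [0.231 0.897 0.423] w0.999 g0.0
regrip t26.9 [486.704 309.839 104.439] F [-1.024  1.179  0.418] w0.544 g12.0
True
pushed t28.1 [516.227 318.771 104.429] F [-0.724 -0.379  4.466] w0.540 g12.0
local -11.060500820719191 74.5856470284208
```

Run:
```python
from act import *
import cv2
def loc(s):
    c,n=np.cos(S[2]),np.sin(S[2]); d=s["eef_pos"][:2]-S[:2]; return np.array([c*d[0]+n*d[1],-n*d[0]+c*d[1]])
arm.open(); arm.hold(.1); s=rep("open"); l=loc(s)
arm.line_to(tgt(S,*l,190),vel=200)
arm.close_gripper(20)
arm.line_to(tgt(S,-130,75,190),vel=200)
hit0=arm.line_to(tgt(S,-130,75,110),vel=150,contact_N=10); rep(f"down {hit0}")
h=arm.line_to(tgt(S,-80,75,110),vel=25,contact_N=14); s=rep(f"push {h}"); print(loc(s))
arm.line_to(tgt(S,-125,75,112),vel=100)
arm.line_to(tgt(S,-125,75,230),vel=200)
arm.open(); arm.move_ptp(tgt(S,-40,0,260),q(S)); arm.hold(.3); s=rep()
im=arm.read_camera("wrist"); cv2.imwrite("pics/w3.png",cv2.resize(im,(800,500),interpolation=cv2.INTER_CUBIC))
```

```text
open t29.1 [514.624 318.014 102.956] F [ 0.377 -0.598 -0.086] w0.998 g0.0
down False t32.5 [403.397 284.333 110.264] F [ 0.36  -0.776  0.687] w0.003 g0.0
push True t33.9 [436.29  294.499 109.015] F [ 0.614 -0.021  0.024] w0.007 g0.0
[-94.6    74.833]
 t37.4 [509.45  239.895 259.742] F [-0.313  1.052  0.365] w1.004 g0.0
```

View pics/w3.png

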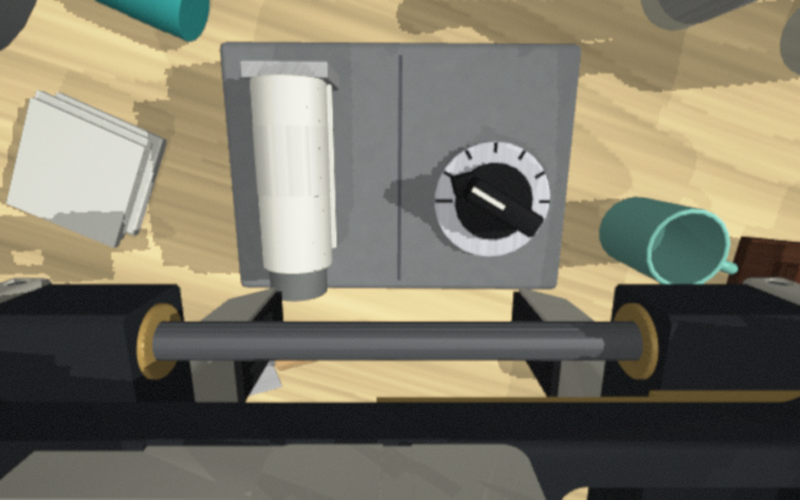

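The long jar lies straight in the cradle, spanning (290,75) to (297,295), with its base at the stop plate (y≈76). The selector is still at click 1. I'll do one slow confirming push on the lid and then turn the selector.

Run:
```python
from act import *
def loc(s):
    c,n=np.cos(S[2]),np.sin(S[2]); d=s["eef_pos"][:2]-S[:2]; return np.array([c*d[0]+n*d[1],-n*d[0]+c*d[1]])
arm.close_gripper(20)
arm.move_ptp(tgt(S,-110,75,190),q(S))
arm.line_to(tgt(S,-110,75,110),vel=150,contact_N=10)
arm.line_to(tgt(S,-99,75,110),vel=60,contact_N=10)
h=arm.line_to(tgt(S,-80,75,110),vel=15,contact_N=15); s=rep(f"push {h}"); print(loc(s))
arm.line_to(tgt(S,-115,75,112),vel=100)
arm.line_to(tgt(S,-115,75,190),vel=200); arm.open()
qs=lambda k:quat_down(S[2]+np.pi/2-k*np.pi/6-np.pi/2).tolist()
arm.move_ptp(tgt(S,-20,-75.5,190),qs(1)); rep("above sel")
h=arm.line_to(tgt(S,-20,-75.5,93),vel=120,contact_N=10); s=rep(f"down {h}")
if not h:
    arm.close_gripper(30); rep("grip")
```

```text
push True t41.2 [436.511 294.652 108.861] F [-0.025  0.132  0.298] w0.007 g0.0
[-94.345  74.915]
above sel t44.8 [551.271 173.285 189.846] F [-0.843  0.056  0.035] w0.998 g0.0
down False t45.8 [552.35  172.849  93.672] F [ 0.411 -0.179  0.748] w1.001 g0.0
grip t46.9 [553.001 172.358  93.132] F [ 4.687 -1.406 -3.912] w0.192 g30.0
```

Run:
```python
from act import *
qs=lambda k:quat_down(S[2]+np.pi/2-k*np.pi/6-np.pi/2).tolist()
for k in (1.5,2,2.5,3,3.5,4):
    arm.line_to(tgt(S,-20,-75.5,93),qs(k)); s=arm.read_state()
    q_=s["tool_rot"]; R=Ro.from_quat(np.r_[q_[1:],q_[0]]).as_matrix()
    a=np.arctan2(R[1,1],R[0,1]); print(k,"t%.2f"%s["time_s"],"sel est",-(a-S[2]),s["ft_force"],s["ft_torque"],s["gripper_width"])
```

```text
1.5 t47.30 sel est 0.7824865522589418 [ 6.249 -1.477 -4.015] [-0.272 -1.088 -0.002] 0.19019069507316994
2 t47.71 sel est 1.0419464496421935 [ 5.232 -0.914 -3.648] [-0.137 -1.106 -0.112] 0.19250846761428764
2.5 t48.12 sel est 1.3018816575903724 [ 4.423 -0.563 -3.432] [-0.145 -1.086 -0.026] 0.19225439920269027
3 t48.52 sel est 1.5634911184992153 [ 6.498  0.346 -3.446] [ 0.178 -1.035 -0.145] 0.19389795721445274
3.5 t48.93 sel est 1.82460891191001 [ 5.757  0.465 -4.107] [ 0.15  -1.104 -0.022] 0.19263012638822402
4 t49.34 sel est 2.0867871989034854 [ 5.493  0.803 -3.384] [ 0.324 -1.014 -0.127] 0.19255320703761694
```

Run:
```python
from act import *
import cv2
arm.hold(.2); arm.open()
p=arm.read_state()["eef_pos"].tolist()
arm.line_to([p[0],p[1],190],vel=150)
arm.move_ptp(tgt(S,-40,0,270),q(S)); arm.hold(.3); s=rep()
im=arm.read_camera("wrist"); cv2.imwrite("pics/w4.png",cv2.resize(im,(800,500),interpolation=cv2.INTER_CUBIC))
```

```text
t52.4 [510.41  237.668 268.862] F [ 0.128  0.152 -0.125] w1.001 g0.0
```

View pics/w4.png

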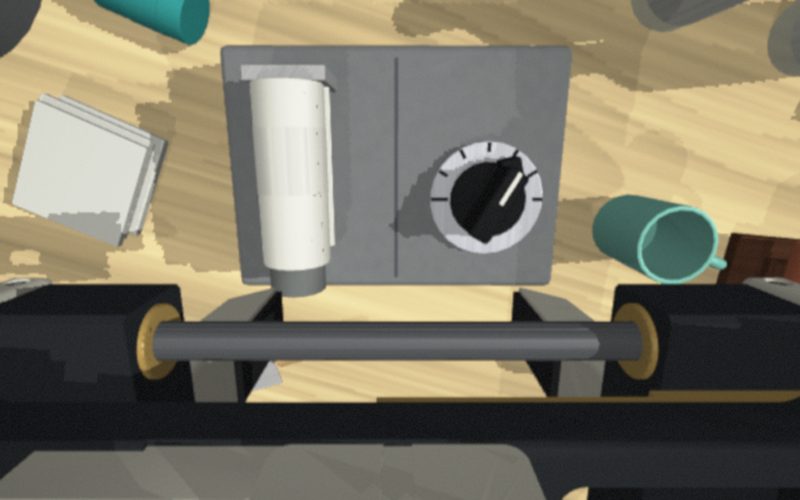

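The nose and white line (501,205)→(521,174) now point at the fourth tick, at about (517,153). The long jar is still home against the stop, so I'm handing in.

Run:
```python
from station import arm
print(arm.finish_job())
```

```text
the job is handed in; nothing more can be done
None
```

The job is handed in at about 52 s, with no verdict returned: the short jar is in the rack's middle place, the long jar is home against the back stop in the cradle, and the selector is at the fourth speed.

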